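Turn the sawn slab a quarter turn round the stop post

ROBOT

A 6-joint arm with a two-finger parallel gripper is mounted at the origin on the work surface. World frame = base frame: x ahead of the robot, y to its left, z up, the work surface at z = 0. Lengths are in m, angles in degrees, forces in N, time in s.
With the tool pointing down it reaches from about 0.275 to 0.85 m from the base axis. Payload 5.2 kg.
Tool frame: the origin (TCP) lies midway between the tips of the shut fingers; the grasp point (between the pads) lies 19 mm behind it; x points along the fingers, y is the direction in which the jaws open and shut, and the axes are right-handed (so a half turn about x gives the same grasp; the last joint's range is limited). The gripper opens to 85 mm and grips with 20 to 120 N. Pads are 22 mm wide; open, the fingers measure 114 mm over their backs; the gripper's body (76 mm by 85 mm) begins 54 mm behind the grasp point. The pads swing forward as they close: fully open they stand 13 mm farther back than shut.
Start: joints at [58.224, 14.817, 87.949, -0, 77.235, -11.62], TCP at [0.19, 0.516, 0.231] pointing down, gripper open.
Joint ranges: [-179.93, 179.93], [-52.35, 119.4], [10.71, 147.94], [-69.91, 249.91], [12.55, 155.21], [-178.61, 178.61]. Speed limits (degrees/s): [147.25, 147.25, 180, 180, 180, 180].

INTERFACE

Orientations are given as a 3x3 rotation matrix whose columns are the frame's x, y, z axes.
In Python, from workcell import env, optics gives the robot as it stands. The module is installed in compiled form; this text tells all that it offers.
- The arm moves only by the tool carry_out, never from a script. Its argument "rows" is a list of rows, each a list of 3 entries, a list of its own where there are three numbers: the closure, from 0 (fully open) to 1 (shut), then the shift along the tool's x, y, z in mm, then the turn, a rotation vector about the tool's x, y, z in rad. A call has exactly 5 rows; each row shifts and turns the commanded pose from where the row before left it, along the tool's axes as they then stand; what a row does not reach is not made up. A row lasts 1/8 s, in which the tool goes at most 62.5 mm and 10.7 degrees, less where a joint would pass 70% of its speed; a pose out of reach is approached as far as the arm can. A call is refused whole if a number of a shift passes 62.5 or a number of a turn 0.188, either way. A call with a gripper value outside its range is refused whole. The fingers move at their own pace and stop on an object; "newtons" is the grip in N (left out, the last holds). Time passes only in rows, so rows that do not move let the fingers close, or fill a call up. It gives the time, the measured TCP pose, the force and the opening at its end, in the units of the state.
- env.observe(): the state, without advancing time (a new reading comes with each control period).
- optics.read_camera(name): name is "side" or "top" or "wrist"; returns a dict with "pixels" (384x512x3 uint8, red, green, blue), "depth" (384x512 float32, m along the optical axis (not along the pixel's ray), 0 where there is no reading), "mtx" (3x3 intrinsics, pixels), "R" (3x3) and "t" (3): a world point X has camera coordinates R X + t; the wrist camera has in their place "T_tool_cam" (4x4, takes a point from camera to tool coordinates, whose origin is the TCP and whose axes are the tool frame's). Camera axes: x right, y down, z forward; pixel columns grow to the right and rows downward; lengths in m; the calibration is good to about 2 mm. The wrist camera is an equidistant fisheye: a pixel r from the principal point sees the ray r / f radians off the axis. A picture is of the moment at which its call begins: read the wrist's pose just before it.
- env.finish_job(): hands the job in, once; it reports no verdict.
The state is a dict: "time_s": time; "joint_pos": joint angles; "joint_velocities": joint speeds; "joint_efforts": joint torques, N m; "eef_pos": TCP position; "ee_rot": TCP orientation; "force": force on the tool from outside, world axes, zero at the start; "moment": the same for the moment, N m; "width": finger opening in m.
Only numpy, scipy, OpenCV 4.12 (cv2) and the standard library are available. Lean on these libraries where they do the work, as an engineer would, in place of code of your own. Each camera call takes 0.05 s, during which the arm holds its last target. There are 200 camera calls.

TASK

Turn the square slab with the bark edge a quarter turn counter-clockwise (seen from above) by pushing it round against the upright steel roller post, keeping it flat on the board. Finish with its bark edge facing straight away from the green fence and the opposite sawn edge flush against the fence, the slab still sitting close beside the post, and let go of it.

Things in the scene. Friction and masses are not known exactly. Their poses are not given: they have to be found in the camera images.
- slab: loose square slab of pale sawn timber, 110 x 110 x 40 mm high, flat on the board, 0.26 kg; dark bark strip 12 mm wide along one side (within the 110). Origin: centre of underside; +y to the bark side, z up. At first its +y is along the board's +y (within 10 degrees) and its +x side is 3 to 25 mm short of the post, near the bark end. Other wood (60 mm block, round slice, long strip): bystanders
- slab_bark (a point): point at the middle of the slab's bark side, half-way up: 55 mm from the slab's centre along its +y, 20 mm above its underside
- board: fixed plywood board, 350 x 380 mm, top 12 mm above the bench. Origin: bench level, under the post's axis; z up. A green steel fence stands on it along its y: face towards the post at x = +105 mm, y from -190 to +60 mm, 45 mm high above the board, 12 mm thick. Slab fully home: centre at x = +50, y = -67 mm, bark side facing -x, touching fence and post
- post: upright round steel roller post, fixed in place on the board, its sleeve spins freely about its vertical axis; 24 mm in diameter, 60 mm high above the board's top; origin at the centre of its foot on the board's top
Things that resemble listed ones, but are neither listed nor needed, are in the scene too. What is shaped like the slab but yellow is not meant.

How it is judged:
By the outcome, as a careful person would: the job done as asked, in the order asked, and still so for the second after the job is handed in, with the robot touching nothing.
It also fails if it takes over 48 s, if anything falls off the work surface, if the arm or the gripper's body presses on something with over 40 N, if the wrist force passes 120 N, or if a joint passes its speed limit or range.

## Working session

There is one attempt and no reset: what is moved stays moved. The work goes in short steps, Python scripts to look and compute and a tool call to move; the robot and the scene stay as the last step left them, time stands still between calls to the robot, and variables do not carry over. Pictures are saved under pics/ and viewed, about 8 in all and at most 12, crops included, and the job is handed in when it is done.

Besides the shell and the picture viewer there is one more tool, called after ">>>" as name(argument=value, ...), one argument or row to a line, values as JSON. carry_out: Moves the arm, as the interface text tells. Its arguments: {"type":"object","properties":{"rows":{"type":"array","items":{"type":"array"}},"newtons":{"type":"number"}},"required":["rows"]}

```bash
mkdir -p pics
python3 - <<'E'
from workcell import env, optics
import cv2, numpy as np
s=env.observe(); print(s)
for n in ("top","side"):
    c=optics.read_camera(n); cv2.imwrite(f"pics/{n}0.png",c["pixels"][:,:,::-1]); np.savez(f"{n}0.npz",**c)
    print(n,c["mtx"],c["R"],c["t"])
E
```

```text
{'time_s': 0.0, 'joint_pos': array([ 5.82229728e+01,  1.48605414e+01,  8.80125372e+01, -2.28953082e-04,
        7.72356174e+01, -1.16207454e+01]), 'joint_velocities': array([-0.04227431,  0.05557325, -0.04831177,  0.06380088,  0.03279134,
       -0.08110017]), 'joint_efforts': array([ 3.18509237e-04, -4.46021712e+01, -2.90571874e+01, -3.40571323e-04,
        1.15182088e-02,  1.66880227e-05]), 'eef_pos': array([0.18921671, 0.51584648, 0.23045244]), 'ee_rot': array([[-9.95729060e-04,  3.44580245e-01,  9.38756339e-01],
       [-1.61478579e-03,  9.38755026e-01, -3.44581476e-01],
       [-9.99998200e-01, -1.85900018e-03, -3.78322378e-04]]), 'force': array([ 0.41541673,  0.70271251, -0.2238096 ]), 'moment': array([-0.00187287,  0.02977781,  0.01721119]), 'width': 0.08532714493546864}
top [[395.62947235   0.         251.75869363]
 [  0.         395.62947235 190.22724416]
 [  0.           0.           1.        ]] [[ 0.01744484 -0.99904293  0.04011108]
 [-0.98052847 -0.02494213 -0.19478656]
 [ 0.19560059 -0.03593203 -0.98002515]] [0.10769873 0.53564726 0.68642216]
side [[403.67282306   0.         257.25753017]
 [  0.         403.67282306 191.47377082]
 [  0.           0.           1.        ]] [[ 0.94835359 -0.31721145 -0.0015376 ]
 [-0.2046837  -0.60821668 -0.76692702]
 [ 0.24234284  0.72763272 -0.64173248]] [-0.47335484  0.23496674  0.5500376 ]
```

View pics/top0.png

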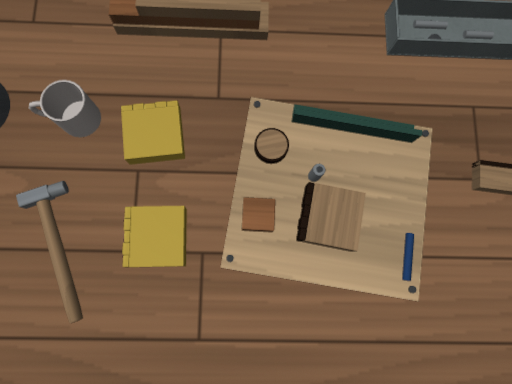

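The top view shows the slab at about (333,217) with its bark edge to the left at (306,213), and the post at (317,172). The fence runs (293,113)–(420,133), the 60 mm block is at (259,214) and the round slice at (272,146). The yellow squares at (152,132) and (155,236) are look-alikes. The timber slab with the bark strip next to the post is the only one that fits, and an enlarged crop will confirm it.

Run:
```python
import cv2
im=cv2.imread("pics/top0.png")[90:300,215:440]
cv2.imwrite("pics/crop0.png",cv2.resize(im,None,fx=2.8,fy=2.8,interpolation=cv2.INTER_CUBIC))
```

```text
(no output)
```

View pics/crop0.png

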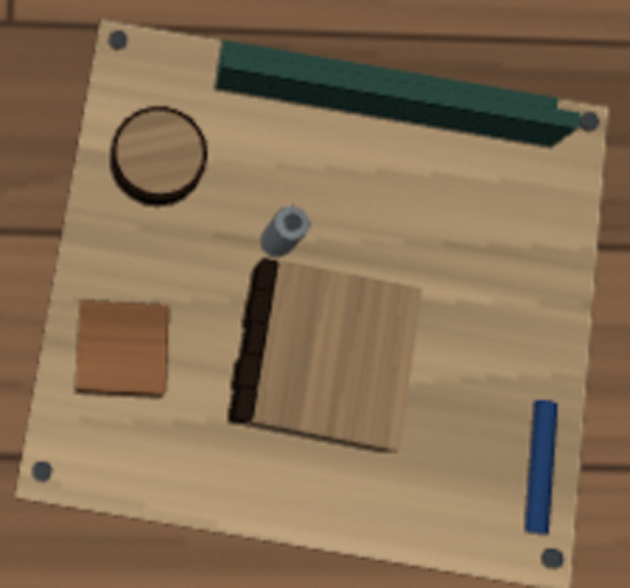

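View pics/side0.png

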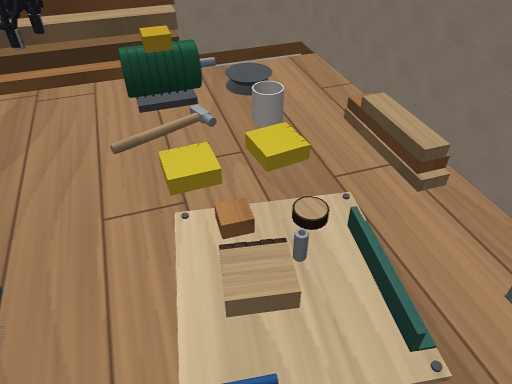

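The crop shows the bark-edged slab with top corners at crop pixels (261,259), (421,288), (397,447) and (231,419). The post top is at (292,220), and the foot of the fence face runs (216,88)–(552,147). A blue rod lies clear at (540,467), so this is the right slab.

```bash
cat > h.py <<'E'
import numpy as np, cv2
def back(c,px,z):
    px=np.atleast_2d(np.asarray(px,float)); K,R,t=c["mtx"],c["R"],c["t"]
    d=np.c_[(px-K[:2,2])/K[0,0],np.ones(len(px))]@R
    o=-R.T@t
    return o+d*((z-o[2])/d[:,2])[:,None]
def crop(p,x0=215,y0=90,s=2.8): return (np.asarray(p,float)+.5)/s-.5+[x0,y0]
E
python3 - <<'E'
from h import *
c=np.load("top0.npz")
np.set_printoptions(precision=4,suppress=True)
f=back(c,crop([(216,88),(552,147)]),.012)[:,:2]; print("fence",f,np.linalg.norm(f[0]-f[1]))
b=back(c,crop([(102,20),(608,107),(16,497)]),.012)[:,:2]; print("board",b,np.linalg.norm(b[1]-b[0]),np.linalg.norm(b[2]-b[0]))
p=back(c,crop([(292,220)]),.072)[0,:2]; print("post",p)
sl=back(c,crop([(261,259),(421,288),(397,447),(231,419)]),.052)[:,:2]
print("slab",sl,np.linalg.norm(np.diff(sl,axis=0),axis=1))
yd=f[0]-f[1]; yd/=np.linalg.norm(yd); yb=b[0]-b[1]; xb=b[0]-b[2]
for a in (yd,yb,xb): print(np.degrees(np.arctan2(a[1],a[0])))
yw=np.degrees(np.arctan2(yd[1],yd[0]))-90
xd=np.array([yd[1],-yd[0]])
B=np.c_[xd,yd]
print("yaw",yw,"slab in board",(sl-p)@B,"fence in board",(f-p)@B, "centre",(sl.mean(0)-p)@B)
# depth checks
d=c["depth"]; K=c["mtx"]
for uv in crop([(330,350),(292,220)]):
    u,v=uv.round().astype(int); z=d[v,u]; X=c["R"].T@(np.array([(u-K[0,2])/K[0,0],(v-K[1,2])/K[0,0],1])*z-c["t"]); print(X)
E
```

```text
fence [[ 0.6868  0.0384]
 [ 0.6494 -0.2081]] 0.24929785728480952
board [[ 0.7369  0.1225]
 [ 0.6816 -0.252 ]
 [ 0.3917  0.1742]] 0.3785800494005141 0.3490515870444732
post [ 0.5733 -0.0031]
slab [[ 0.551   0.014 ]
 [ 0.5339 -0.0938]
 [ 0.4279 -0.0739]
 [ 0.4438  0.0348]] [0.1092 0.1079 0.1098]
81.36989532730637
81.60399270185418
-8.526343663645788
yaw -8.630104672693633 slab in board [[-0.0246  0.0136]
 [-0.0253 -0.0956]
 [-0.1332 -0.0918]
 [-0.1337  0.018 ]] fence in board [[ 0.106   0.0581]
 [ 0.106  -0.1912]] centre [-0.0792 -0.0389]
[ 0.4897 -0.0315  0.0544]
[ 0.5737 -0.0031  0.0722]
```

The square, post and fence all agree in the board frame. Board yaw is about -8.6°. The slab centre is at (-79,-39) mm with yaw near -1.5°, and the gap to the post is about 13 mm.

First I'll go behind the slab's -x face near its -y end with the fingers shut. From there I push it round the post, then square it up against the fence with a flat push on the bark.

>>> carry_out(
  rows=[
    [1,[0,-46.5,40],[0,0,0]],
    [1,[0,-46.5,40],[0,0,0]],
    [1,[0,-46.5,40],[0,0,0]],
    [1,[0,-46.5,40],[0,0,0]],
    [1,[0,-46.5,40],[0,0,0]],
  ],
  newtons=40,
)

```text
time_s: 0.72
eef_pos: [0.2972, 0.2274, 0.2312]
ee_rot: [[0.0, 0.344, 0.939], [-0.0, 0.939, -0.344], [-1.0, 0.0, 0.0]]
force: [1.3, -0.9, 0.7]
width: 0.0003
```

>>> carry_out(
  rows=[
    [1,[0,-46.5,40],[0,0,0]],
    [1,[0,-46.5,40],[0,0,0]],
    [1,[0,-46.5,40],[0,0,0]],
    [1,[0,-46.5,40],[0,0,0]],
    [1,[0,-46.5,40],[0,0,0]],
  ],
)

```text
time_s: 1.35
eef_pos: [0.4049, -0.0601, 0.2313]
ee_rot: [[0.0, 0.345, 0.939], [0.0, 0.939, -0.345], [-1.0, 0.0, 0.0]]
force: [0.9, -0.1, -0.6]
width: 0.0001
```

>>> carry_out(
  rows=[
    [1,[25,0,0],[-0.1,0,0]],
    [1,[40,0,0],[-0.1,0,0]],
    [1,[40,0,0],[0,0,0]],
    [1,[40,0,0],[0,0,0]],
    [1,[0,0,0],[0,0,0]],
  ],
)

```text
time_s: 1.98
eef_pos: [0.4022, -0.0569, 0.0841]
ee_rot: [[-0.007, 0.151, 0.988], [0.003, 0.988, -0.151], [-1.0, 0.002, -0.007]]
force: [-0.5, -0.0, 0.5]
width: 0.0002
```

```bash
cat >> h.py <<'E'
from scipy.optimize import minimize
P0=np.array([.5733,-.0031]); YAW=np.radians(-8.6)
B=np.array([[np.cos(YAW),-np.sin(YAW)],[np.sin(YAW),np.cos(YAW)]])
def look(name=None,guess=None):
    """state + slab fit (board mm, deg) from top camera depth; guess=(x,y,yaw)"""
    from workcell import env,optics
    s=env.observe(); c=optics.read_camera("top"); K=c["mtx"]; d=c["depth"]
    v,u=np.nonzero(d>0); z=d[v,u]
    X=(np.c_[(u-K[0,2])/K[0,0]*z,(v-K[1,2])/K[0,0]*z,z]-c["t"])@c["R"]
    Q=(X[:,:2]-P0)@B*1000
    near=np.hypot(*(Q-np.array(guess[:2])).T)<100
    top=near&(abs(X[:,2]-.053)<.006)&(Q[:,0]<104); low=near&(X[:,2]<.03); 
    def cost(p):
        a=np.radians(p[2]); R=np.array([[np.cos(a),-np.sin(a)],[np.sin(a),np.cos(a)]])
        q=lambda m:np.abs((Q[m]-p[:2])@R).max(1)-55
        return np.clip(q(top),0,8).sum()+np.clip(-q(low)-1,0,8).sum()
    best=min((minimize(cost,np.array(guess)+[0,0,dy],method="Nelder-Mead",options=dict(initial_simplex=np.array(guess)+[0,0,dy]+np.array([[0,0,0],[15,0,0],[0,15,0],[0,0,12]]))) for dy in(-15,0,15)),key=lambda r:r.fun)
    tq=(s["eef_pos"][:2]-P0)@B*1000; zz=s["ee_rot"][:2,2]@B
    print("t %.2f slab %s cost %.0f n %d | tcp board %s z %.1f toolz ang %.1f F %s w %.3f"%(s["time_s"],best.x.round(1),best.fun,top.sum(),tq.round(1),s["eef_pos"][2]*1000,np.degrees(np.arctan2(zz[1],zz[0])),(s["force"][:2]@B).round(1),s["width"]))
    if name: cv2.imwrite(f"pics/{name}.png",cv2.resize(c["pixels"][60:310,190:450,::-1],None,fx=2.3,fy=2.3,interpolation=cv2.INTER_CUBIC))
    return best.x
E
python3 -c "
from h import *
look('a',(-79,-39,-1.5))"
```

```text
t 1.98 slab [-79.5 -39.4  -1.5] cost 187 n 3503 | tcp board [-161.2  -78.8] z 84.1 toolz ang -0.1 F [-0.5 -0.1] w 0.000
```

>>> carry_out(
  rows=[
    [1,[31,0,0],[0,0,0]],
    [1,[30,0,0],[0,0,0]],
    [1,[0,0,0],[0,0,0]],
    [1,[0,0,12],[0,0,0]],
    [1,[0,0,10],[0,0,0]],
  ],
)

```text
time_s: 2.65
eef_pos: [0.4287, -0.0621, 0.027]
ee_rot: [[0.003, 0.151, 0.989], [-0.001, 0.989, -0.151], [-1.0, -0.001, 0.003]]
force: [-1.6, -0.2, 2.1]
width: 0.0
```

>>> carry_out(
  rows=[
    [1,[0,0,9],[0,0,0]],
    [1,[0,0,9],[-0.05,0,0]],
    [1,[0,0,9],[-0.08,0,0]],
    [1,[0,0,9],[-0.08,0,0]],
    [1,[0,0,0],[0,0,0]],
  ],
)

```text
time_s: 3.28
eef_pos: [0.453, -0.0661, 0.0248]
ee_rot: [[-0.02, -0.063, 0.998], [-0.001, 0.998, 0.063], [-1.0, 0.001, -0.02]]
force: [-33.0, -17.3, 24.2]
width: 0.0001
```

```bash
python3 -c "
from h import *
look('b',(-65,-39,15))"
```

```text
t 3.27 slab [-67.3 -16.6  29. ] cost 144 n 3157 | tcp board [-109.6  -80.3] z 24.8 toolz ang 12.2 F [-30.  -22.1] w 0.000
```

View pics/b.png

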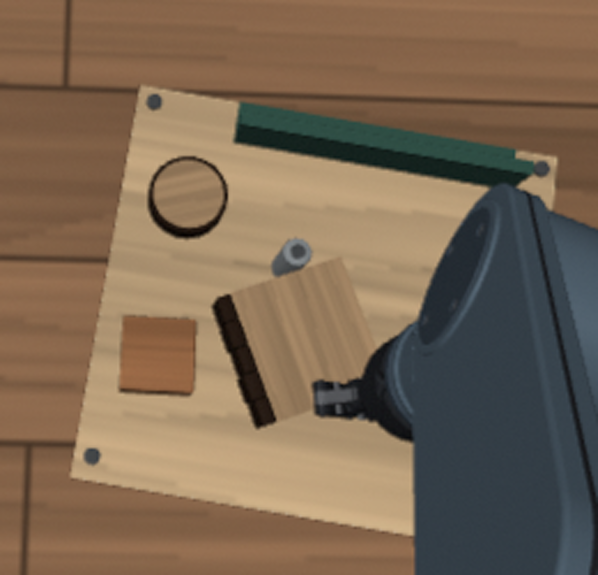

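The picture shows the slab turned CCW, now against the post. Its bark edge runs (220,300)–(265,425) and the shut finger is at (335,398). The contact has slid along, so the lever arm is now short and the force has risen to about 44 N. I'll back off, lift, and go to the bark face near its outer corner, where pushing turns the slab and carries it back along the post.

>>> carry_out(
  rows=[
    [1,[0,0,-12],[0,0,0]],
    [1,[-30,0,0],[0,0,0]],
    [1,[-30,10,0],[0,0,0]],
    [1,[0,54,1],[-0.14,0,0]],
    [1,[0,0,0],[-0.15,0,0]],
  ],
)

```text
time_s: 3.95
eef_pos: [0.4481, 0.0008, 0.0863]
ee_rot: [[0.002, -0.349, 0.937], [0.001, 0.937, 0.349], [-1.0, -0.0, 0.002]]
force: [-0.4, -0.8, -0.1]
width: 0.0002
```

```bash
python3 -c "
from h import *
look('c',(-67,-17,29))
from workcell import env; print(env.observe()['joint_pos'])"
```

```text
t 3.95 slab [-62.5 -13.4  28.6] cost 1060 n 1726 | tcp board [-124.4  -14.8] z 86.3 toolz ang 29.0 F [-0.2 -0.9] w 0.000
[-1.43710507e+01  1.36495899e+01  1.12653098e+02  3.55137907e-02
  5.35757873e+01 -1.25123005e+02]
```

>>> carry_out(
  rows=[
    [1,[0,49,12],[0.175,0,0]],
    [1,[0,0,0],[0.175,0,0]],
    [1,[0,0,0],[0.175,0,0]],
    [1,[0,0,0],[0.175,0,0]],
    [1,[0,0,0],[0.175,0,0]],
  ],
)

```text
time_s: 4.62
eef_pos: [0.4434, 0.0461, 0.0857]
ee_rot: [[0.001, 0.504, 0.864], [0.0, 0.864, -0.504], [-1.0, 0.001, 0.001]]
force: [-0.1, -0.7, 1.2]
width: 0.0001
```

>>> carry_out(
  rows=[
    [1,[0,0,0],[0.175,0,0]],
    [1,[0,0,0],[0.175,0,0]],
    [1,[0,0,0],[0.175,0,0]],
    [1,[0,0,0],[0.175,0,0]],
    [1,[0,0,0],[0,0,0]],
  ],
)

```text
time_s: 5.25
eef_pos: [0.4433, 0.046, 0.0856]
ee_rot: [[0.001, 0.939, 0.343], [-0.0, 0.343, -0.939], [-1.0, 0.001, 0.0]]
force: [0.2, 0.6, -0.3]
width: -0.0002
```

```bash
python3 -c "
from h import *
look('d',(-67,-17,29))
from workcell import env; print(env.observe()['joint_pos'])"
```

```text
t 5.25 slab [-96.8  12.3  33.5] cost 268 n 108 | tcp board [-135.9   29.1] z 85.6 toolz ang -61.3 F [0.1 0.6] w -0.000
[-8.47750195e+00  1.34737984e+01  1.13005700e+02  8.54265762e-03
  5.34635473e+01 -2.86975235e+01]
```

View pics/d.png

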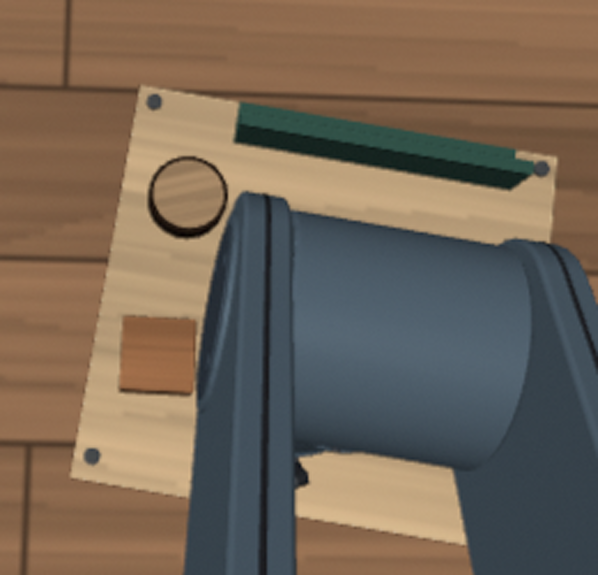

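The arm hides the slab from the top camera here, so I'll add the side camera's depth to the fit.

```bash
python3 - <<'E'
s=open('h.py').read()
a=s.index('    s=env.observe(); c='); b=s.index('    Q=(X[:,:2]')
s=s[:a]+'''    s=env.observe(); X=[]
    for n in ("top","side"):
        c=optics.read_camera(n); K=c["mtx"]; d=c["depth"]
        v,u=np.nonzero(d>0); z=d[v,u]
        X.append((np.c_[(u-K[0,2])/K[0,0]*z,(v-K[1,2])/K[0,0]*z,z]-c["t"])@c["R"])
        if name: cv2.imwrite(f"pics/{name}_{n}.png",c["pixels"][:,:,::-1])
    X=np.concatenate(X)
'''+s[b:]
k=s.index('    if name: cv2.imwrite(f"pics/{name}.png"'); e=s.index('    return best.x'); s=s[:k]+s[e:]
open('h.py','w').write(s)
E
python3 -c "
from h import *
look('e',(-67,-17,29))"
```

```text
t 5.30 slab [-68.2 -17.3  28.8] cost 2273 n 4229 | tcp board [-136.    29.1] z 85.6 toolz ang -61.2 F [ 0.3 -0.5] w -0.000
```

>>> carry_out(
  rows=[
    [1,[30,0,-6],[0,0,0]],
    [1,[32,0,0],[0,0,0]],
    [1,[0,0,0],[0,0,0]],
    [1,[0,0,12],[0,0,0]],
    [1,[0,0,8],[-0.05,0,0]],
  ],
)

```text
time_s: 6.02
eef_pos: [0.4484, 0.0322, 0.0246]
ee_rot: [[0.002, 0.92, 0.392], [-0.0, 0.392, -0.92], [-1.0, 0.002, 0.001]]
force: [-0.9, 0.1, 0.8]
width: -0.0
```

>>> carry_out(
  rows=[
    [1,[0,0,8],[-0.07,0,0]],
    [1,[0,0,8],[-0.08,0,0]],
    [1,[0,0,8],[-0.08,0,0]],
    [1,[0,0,8],[-0.08,0,0]],
    [1,[0,0,0],[0,0,0]],
  ],
)

```text
time_s: 6.65
eef_pos: [0.4646, 0.0041, 0.0247]
ee_rot: [[0.003, 0.759, 0.652], [-0.001, 0.652, -0.759], [-1.0, 0.002, 0.003]]
force: [0.6, -0.6, -0.0]
width: -0.0003
```

```bash
python3 -c "
from h import *
look('f',(-57,-30,45))"
```

```text
t 6.65 slab [-48.4 -51.   32.1] cost 659 n 4630 | tcp board [-108.6   -9.2] z 24.7 toolz ang -40.7 F [ 0.7 -0.5] w -0.000
```

The slab mostly slid (yaw 32°), and the post contact is now 18 mm on the bark side of the slab's centre. I'll push a bit more here, then go back to the -x face with a long lever arm.

>>> carry_out(
  rows=[
    [1,[0,-1,8],[0,0,0]],
    [1,[0,-1,8],[0,0,0]],
    [1,[0,-1,8],[0,0,0]],
    [1,[0,0,0],[0,0,0]],
    [1,[0,0,-12],[0,0,0]],
  ],
)

```text
time_s: 7.38
eef_pos: [0.4693, -0.0061, 0.0234]
ee_rot: [[0.002, 0.758, 0.652], [-0.0, 0.652, -0.758], [-1.0, 0.001, 0.001]]
force: [-0.2, 0.5, -1.0]
width: 0.0
```

>>> carry_out(
  rows=[
    [1,[-40,0,0],[0,0,0]],
    [1,[-40,0,0],[-0.17,0,0]],
    [1,[0,0,0],[-0.17,0,0]],
    [1,[0,0,0],[-0.17,0,0]],
    [1,[0,0,0],[-0.17,0,0]],
  ],
)

```text
time_s: 8.0
eef_pos: [0.4678, -0.0049, 0.1034]
ee_rot: [[0.0, 0.173, 0.985], [0.0, 0.985, -0.173], [-1.0, 0.0, 0.0]]
force: [-0.2, 0.4, -0.3]
width: -0.0004
```

```bash
python3 -c "
from h import *
look('g',(-35,-65,38))"
```

```text
t 8.00 slab [-34.6 -67.1  36.9] cost 426 n 5112 | tcp board [-104.   -17.6] z 103.4 toolz ang -1.3 F [-0.3  0.4] w -0.000
```

>>> carry_out(
  rows=[
    [1,[0,-44,11],[0,0,0]],
    [1,[0,-44,11],[0,0,0]],
    [1,[0,-44,11],[0.174,0,0]],
    [1,[0,0,0],[0.174,0,0]],
    [1,[0,0,0],[0.174,0,0]],
  ],
)

```text
time_s: 8.72
eef_pos: [0.4769, -0.1417, 0.103]
ee_rot: [[-0.0, 0.654, 0.756], [0.0, 0.756, -0.654], [-1.0, -0.0, -0.001]]
force: [-0.1, -0.1, -0.5]
width: 0.0004
```

>>> carry_out(
  rows=[
    [1,[0,0,0],[0.174,0,0]],
    [1,[0,0,0],[0.174,0,0]],
    [1,[40,0,0],[0,0,0]],
    [1,[40,0,0],[0,0,0]],
    [1,[0,0,0],[0,0,0]],
  ],
)

```text
time_s: 9.35
eef_pos: [0.4748, -0.1397, 0.021]
ee_rot: [[-0.006, 0.869, 0.495], [0.003, 0.495, -0.869], [-1.0, -0.004, -0.006]]
force: [-1.1, -0.0, 0.4]
width: 0.0003
```

```bash
python3 -c "
from h import *
look('i',(-35,-67,37))"
```

```text
t 9.35 slab [-34.5 -67.   37.1] cost 484 n 4448 | tcp board [ -77.  -149.8] z 21.0 toolz ang -51.7 F [-1.1 -0.2] w 0.000
```

View pics/i_top.png

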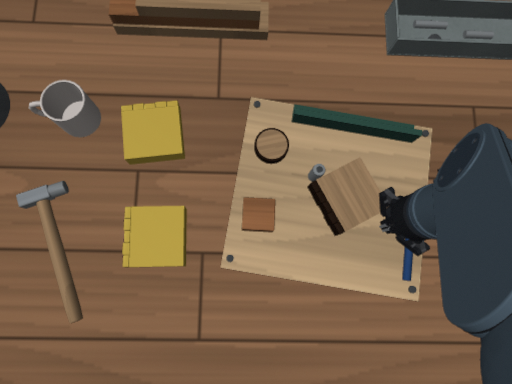

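The view shows the slab at (347,196) touching the post at (317,172), bark towards the lower left, and the gripper beside its lower-right (-x) face. Now I push along tool +y, turning with the slab.

>>> carry_out(
  rows=[
    [1,[0,10,0],[0,0,0]],
    [1,[0,8,0],[-0.05,0,0]],
    [1,[0,8,0],[-0.1,0,0]],
    [1,[0,8,0],[-0.1,0,0]],
    [1,[0,0,0],[0,0,0]],
  ],
)

```text
time_s: 10.07
eef_pos: [0.5072, -0.1252, 0.0247]
ee_rot: [[0.002, 0.714, 0.7], [-0.004, 0.7, -0.714], [-1.0, -0.002, 0.004]]
force: [-3.3, -10.1, 2.3]
width: -0.0
```

```bash
python3 -c "
from h import *
look('j',(-30,-62,50))"
```

```text
t 10.07 slab [-49.9 -50.4  61.8] cost 541 n 4976 | tcp board [ -47.1 -130.6] z 24.7 toolz ang -37.0 F [ -1.8 -10.5] w -0.000
```

Yaw is now 62° with the slab still on the post, which now bears 20 mm past the slab's centre, away from the bark. Next I open the fingers partly as a flat pusher, get behind the bark, and push towards the fence.

>>> carry_out(
  rows=[
    [1,[0,-14,0],[0,0,0]],
    [1,[-40,0,0],[0,0,0]],
    [1,[-40,0,0],[0,0,0]],
    [0.3,[0,-5,-56],[0,0,0]],
    [0.3,[0,-5,-56],[0,0,0]],
  ],
)

```text
time_s: 10.8
eef_pos: [0.41, -0.0591, 0.104]
ee_rot: [[0.002, 0.717, 0.697], [-0.0, 0.697, -0.717], [-1.0, 0.001, 0.001]]
force: [-0.1, 0.1, 0.4]
width: 0.0358
```

>>> carry_out(
  rows=[
    [0.3,[0,0,0],[-0.16,0,0]],
    [0.3,[0,0,0],[-0.16,0,0]],
    [0.3,[0,0,0],[-0.16,0,0]],
    [0.3,[0,0,0],[-0.16,0,0]],
    [0.3,[0,0,0],[0,0,0]],
  ],
)

```text
time_s: 11.42
eef_pos: [0.4105, -0.0595, 0.1036]
ee_rot: [[0.0, 0.16, 0.987], [0.0, 0.987, -0.16], [-1.0, 0.0, 0.0]]
force: [-0.0, -0.3, 0.1]
width: 0.0598
```

```bash
python3 -c "
from h import *
look('k',(-50,-50,62))"
```

```text
t 11.43 slab [-49.8 -50.4  61.9] cost 434 n 7854 | tcp board [-152.5  -80.1] z 103.6 toolz ang -0.6 F [ 0.  -0.3] w 0.060
```

The corner would fall between the open fingers, so I'll push with them shut at first.

>>> carry_out(
  rows=[
    [1,[40,-2,0],[0,0,0]],
    [1,[40,0,0],[0,0,0]],
    [1,[0,0,0],[0,0,0]],
    [1,[0,0,14],[0,0,0]],
    [1,[0,0,9],[0,0,0]],
  ],
)

```text
time_s: 12.15
eef_pos: [0.4354, -0.0661, 0.0249]
ee_rot: [[0.003, 0.159, 0.987], [-0.002, 0.987, -0.159], [-1.0, -0.001, 0.003]]
force: [-2.1, -0.1, 1.5]
width: 0.0001
```

>>> carry_out(
  rows=[
    [1,[0,0,8],[0,0,0]],
    [1,[0,0,8],[0,0,0]],
    [1,[0,0,8],[0,0,0]],
    [1,[0,0,8],[0,0,0]],
    [1,[0,0,0],[0,0,0]],
  ],
)

```text
time_s: 12.78
eef_pos: [0.4551, -0.0701, 0.0225]
ee_rot: [[-0.02, 0.156, 0.988], [0.001, 0.988, -0.156], [-1.0, -0.002, -0.02]]
force: [-31.2, -12.5, 22.5]
width: -0.0002
```

```bash
python3 -c "
from h import *
look('l',(-20,-60,70))"
```

```text
t 12.78 slab [-22.1 -72.3  46.1] cost 460 n 7305 | tcp board [-106.9  -83.9] z 22.5 toolz ang -0.4 F [-29. -17.] w -0.000
```

Run:
```python
import cv2,numpy as np
a=cv2.imread('pics/l_top.png')[80:310,200:450]; b=cv2.imread('pics/l_side.png')[130:384,150:450]
a=cv2.resize(a,(400,368)); b=cv2.resize(b,(400,339)); b=cv2.copyMakeBorder(b,0,29,0,0,0)
cv2.imwrite('pics/l2.png',np.hstack([a,b]))
```

```text
(no output)
```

View pics/l2.png

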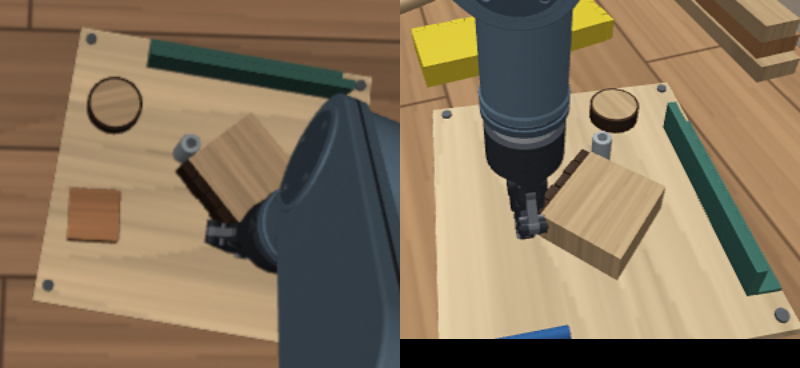

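The picture shows the finger slipped round the corner onto the -x face, so the slab turned back to 46° with the post near its bark end. That is a good position for another lever push on the far end of the -x face, followed by a push on the bark aligned with the slab.

>>> carry_out(
  rows=[
    [1,[0,0,-22],[0,0,0]],
    [1,[-40,0,0],[0,0,0]],
    [1,[-40,-16,5],[0,0,0]],
    [1,[0,-30,32],[0,0,0]],
    [1,[0,-30,32],[0.154,0,0]],
  ],
)

```text
time_s: 13.5
eef_pos: [0.5012, -0.1542, 0.1051]
ee_rot: [[0.004, 0.312, 0.95], [-0.002, 0.95, -0.312], [-1.0, -0.0, 0.005]]
force: [-0.4, 0.1, -0.6]
width: -0.0004
```

>>> carry_out(
  rows=[
    [1,[0,0,0],[0.154,0,0]],
    [1,[0,0,0],[0.154,0,0]],
    [1,[0,0,0],[0.154,0,0]],
    [1,[0,0,0],[0.154,0,0]],
    [1,[0,0,0],[0,0,0]],
  ],
)

```text
time_s: 14.12
eef_pos: [0.4998, -0.1531, 0.1037]
ee_rot: [[0.002, 0.801, 0.599], [-0.001, 0.599, -0.801], [-1.0, 0.001, 0.001]]
force: [0.0, -0.6, 0.5]
width: 0.0002
```

```bash
python3 -c "
from h import *
p=look('m',(-22,-72,46))
from workcell import env
s=env.observe();a=np.radians(p[2]);R=np.array([[np.cos(a),-np.sin(a)],[np.sin(a),np.cos(a)]])
print('tcp in slab',((s['eef_pos'][:2]-P0)@B*1000-p[:2])@R,'post',-p[:2]@R)"
```

```text
t 14.12 slab [-22.7 -73.   45.8] cost 213 n 5262 | tcp board [ -50.2 -159.3] z 103.7 toolz ang -44.6 F [ 0.1 -0.6] w 0.000
tcp in slab [-81.26698874 -40.11847342] post [68.170374   34.55443033]
```

>>> carry_out(
  rows=[
    [1,[40,0,0],[0,0,0]],
    [1,[40,0,0],[0,0,0]],
    [1,[0,0,0],[0,0,0]],
    [1,[0,12,0],[0,0,0]],
    [1,[0,8,1],[-0.08,0,0]],
  ],
)

```text
time_s: 14.85
eef_pos: [0.5179, -0.1423, 0.0254]
ee_rot: [[0.004, 0.749, 0.662], [-0.002, 0.662, -0.749], [-1.0, 0.001, 0.004]]
force: [-0.4, -2.6, 0.1]
width: 0.0001
```

>>> carry_out(
  rows=[
    [1,[0,7,2],[-0.09,0,0]],
    [1,[0,7,2],[-0.09,0,0]],
    [1,[0,7,2],[-0.09,0,0]],
    [1,[0,0,0],[0,0,0]],
    [1,[0,0,0],[0,0,0]],
  ],
)

```text
time_s: 15.48
eef_pos: [0.5369, -0.1355, 0.0263]
ee_rot: [[0.005, 0.546, 0.838], [-0.009, 0.838, -0.546], [-1.0, -0.005, 0.009]]
force: [-5.1, -15.9, -0.0]
width: 0.0003
```

```bash
cat >> h.py <<'E'
def rep(name,g):
    from workcell import env
    p=look(name,g); s=env.observe(); a=np.radians(p[2]); R=np.array([[np.cos(a),-np.sin(a)],[np.sin(a),np.cos(a)]])
    print('tcp in slab',(((s['eef_pos'][:2]-P0)@B*1000-p[:2])@R).round(1),'post',(-p[:2]@R).round(1),'j6 %.0f'%s['joint_pos'][5])
E
python3 -c "
from h import *
rep('n',(-35,-58,70))"
```

```text
t 15.47 slab [-39.9 -61.1  79.4] cost 389 n 6280 | tcp board [ -16.2 -136.4] z 26.3 toolz ang -24.5 F [ -2.7 -16.5] w 0.000
tcp in slab [-69.6 -37. ] post [ 67.4 -28. ] j6 -82
```

Yaw is 79°. Now the flat push on the bark: fingers 40 mm apart, tool squared to the fence.

>>> carry_out(
  rows=[
    [1,[0,-14,0],[0,0,0]],
    [1,[-40,0,0],[0,0,0]],
    [1,[-40,0,0],[0,0,0]],
    [0.53,[0,11,-46],[0,0,0]],
    [0.53,[0,11,-46],[0,0,0]],
  ],
)

```text
time_s: 16.2
eef_pos: [0.4626, -0.0731, 0.1055]
ee_rot: [[0.004, 0.548, 0.836], [-0.001, 0.836, -0.548], [-1.0, 0.002, 0.004]]
force: [1.3, 0.2, 0.2]
width: 0.036
```

>>> carry_out(
  rows=[
    [0.53,[0,11,-46],[-0.143,0,0]],
    [0.53,[0,0,0],[-0.143,0,0]],
    [0.53,[0,0,0],[-0.143,0,0]],
    [0.53,[0,0,0],[0,0,0]],
    [0.53,[0,0,0],[0,0,0]],
  ],
)

```text
time_s: 16.82
eef_pos: [0.4299, -0.0392, 0.1041]
ee_rot: [[0.001, 0.153, 0.988], [-0.0, 0.988, -0.153], [-1.0, -0.0, 0.002]]
force: [0.3, -0.0, -0.4]
width: 0.0402
```

```bash
python3 -c "
from h import *
rep('o',(-40,-61,79))"
```

```text
t 16.82 slab [-40.3 -61.3  79.1] cost 480 n 7669 | tcp board [-136.4  -57.1] z 104.1 toolz ang -0.2 F [0.3 0. ] w 0.040
tcp in slab [-14.2  95.4] post [ 67.8 -27.9] j6 -101
```

>>> carry_out(
  rows=[
    [0.53,[42,-5,0],[0,0,0]],
    [0.53,[42,0,0],[0,0,0]],
    [0.53,[0,0,0],[0,0,0]],
    [0.53,[0,0,16],[0,0,0]],
    [0.53,[0,0,10],[0,0,0]],
  ],
)

```text
time_s: 17.55
eef_pos: [0.4572, -0.0489, 0.0211]
ee_rot: [[0.004, 0.15, 0.989], [-0.001, 0.989, -0.15], [-1.0, -0.001, 0.004]]
force: [-1.4, -0.8, 1.0]
width: 0.04
```

>>> carry_out(
  rows=[
    [0.53,[0,0,8],[0,0,0]],
    [0.53,[0,0,8],[0,0,0]],
    [0.53,[0,0,8],[0,0,0]],
    [0.53,[0,0,8],[0,0,0]],
    [0.53,[0,0,0],[0,0,0]],
  ],
)

```text
time_s: 18.18
eef_pos: [0.4872, -0.0531, 0.0194]
ee_rot: [[0.002, 0.15, 0.989], [-0.0, 0.989, -0.15], [-1.0, -0.0, 0.002]]
force: [-0.4, 0.6, -0.6]
width: 0.0405
```

```bash
python3 -c "
from h import *
rep('p',(-12,-65,85))"
```

```text
t 18.18 slab [ -5.8 -67.8  78.2] cost 489 n 6060 | tcp board [-77.7 -62.3] z 19.4 toolz ang -0.0 F [-0.5  0.6] w 0.040
tcp in slab [-9.4 72.4] post [67.6  8.2] j6 -101
```

>>> carry_out(
  rows=[
    [0.53,[0,0,8],[0,0,0]],
    [0.53,[0,0,8],[0,0,0]],
    [0.53,[0,0,8],[0,0,0]],
    [0.53,[0,0,8],[0,0,0]],
    [0.53,[0,0,8],[0,0,0]],
  ],
)

```text
time_s: 18.9
eef_pos: [0.526, -0.059, 0.0192]
ee_rot: [[-0.0, 0.15, 0.989], [-0.0, 0.989, -0.15], [-1.0, -0.0, -0.0]]
force: [-1.5, -0.8, -0.5]
width: 0.0402
```

>>> carry_out(
  rows=[
    [0.53,[0,0,7],[0,0,0]],
    [0.53,[0,0,6],[0,0,0]],
    [0.53,[0,0,5],[0,0,0]],
    [0.53,[0,0,0],[0,0,0]],
    [0.53,[0,0,0],[0,0,0]],
  ],
)

```text
time_s: 19.52
eef_pos: [0.5435, -0.0615, 0.0194]
ee_rot: [[0.001, 0.15, 0.989], [0.0, 0.989, -0.15], [-1.0, 0.0, 0.001]]
force: [-0.3, -0.0, -0.2]
width: 0.0402
```

```bash
python3 -c "
from h import *
rep('q',(45,-72,88))"
```

```text
t 19.52 slab [ 49.2 -69.   88.3] cost 1153 n 5327 | tcp board [-20.8 -62.2] z 19.4 toolz ang -0.0 F [-0.3 -0.1] w 0.040
tcp in slab [ 4.8 70.2] post [67.5 51.2] j6 -100
```

>>> carry_out(
  rows=[
    [0.53,[0,0,3],[0,0,0]],
    [0.53,[0,0,3],[0,0,0]],
    [0.53,[0,0,2],[0,0,0]],
    [0.53,[0,0,0],[0,0,0]],
    [0.53,[0,0,0],[0,0,0]],
  ],
)

```text
time_s: 20.25
eef_pos: [0.5456, -0.0625, 0.0191]
ee_rot: [[-0.011, 0.15, 0.989], [0.001, 0.989, -0.15], [-1.0, -0.001, -0.011]]
force: [-18.0, -4.2, 14.3]
width: 0.0401
```

```bash
python3 -c "
from h import *
rep('r',(50,-69,89))"
```

```text
t 20.25 slab [ 49.2 -69.1  89.2] cost 1234 n 5172 | tcp board [-18.5 -62.9] z 19.1 toolz ang -0.0 F [-17.1  -6.9] w 0.040
tcp in slab [ 5.2 67.7] post [68.4 50.2] j6 -99
```

It's pressed firmly against the fence at 17 N. I'll let go, withdraw and check with a clear view.

>>> carry_out(
  rows=[
    [0.53,[0,0,-12],[0,0,0]],
    [0.53,[0,0,-20],[0,0,0]],
    [0.53,[-50,0,-10],[0,0,0]],
    [0.53,[-60,0,-10],[0,0,0]],
    [0.53,[-30,0,-50],[0,0,0]],
  ],
)

```text
time_s: 20.98
eef_pos: [0.4536, -0.0486, 0.1629]
ee_rot: [[0.008, 0.15, 0.989], [-0.003, 0.989, -0.15], [-1.0, -0.001, 0.009]]
force: [0.3, 0.3, -0.3]
width: 0.0399
```

>>> carry_out(
  rows=[
    [0.53,[0,30,-50],[0,0,0]],
    [0.53,[0,55,-20],[0,0,0]],
    [0.53,[0,55,0],[0,0,0]],
    [0.53,[0,55,0],[0,0,0]],
    [0.53,[0,0,0],[0,0,0]],
  ],
)

```text
time_s: 21.6
eef_pos: [0.4105, 0.1594, 0.1595]
ee_rot: [[0.002, 0.144, 0.99], [0.001, 0.99, -0.144], [-1.0, 0.002, 0.001]]
force: [0.0, -0.7, 0.5]
width: 0.0403
```

```bash
python3 -c "
from h import *
rep('s',(50,-69,89))
im=cv2.imread('pics/s_top.png')[90:250,270:440]
cv2.imwrite('pics/s2.png',cv2.resize(im,None,fx=3.7,fy=3.7,interpolation=cv2.INTER_CUBIC))"
```

```text
t 21.60 slab [ 48.6 -69.   88.9] cost 1340 n 7979 | tcp board [-185.3  136.3] z 159.5 toolz ang 0.3 F [ 0.1 -0.6] w 0.040
tcp in slab [197.9 237.5] post [68.1 49.9] j6 -75
```

View pics/s2.png

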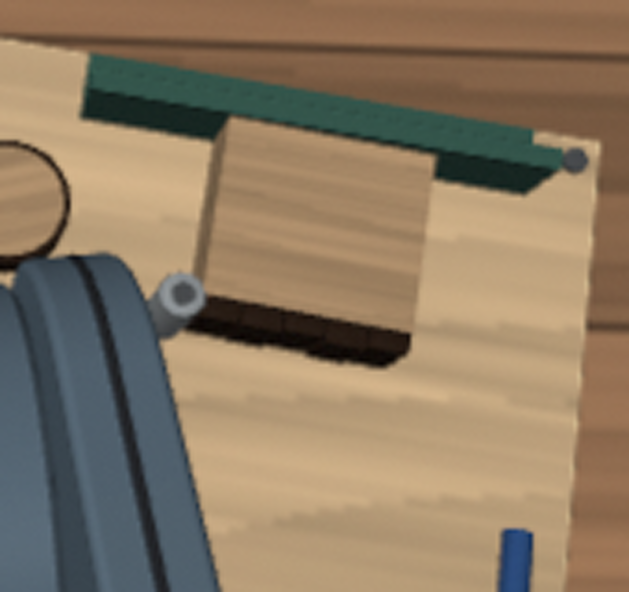

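The clear view shows the sawn edge along the fence from (230,117) to (437,155), bark facing away at (300,325), and the post at (181,293) beside the bark end. The fence points upset the square fit, so I'll check the yaw and gap from the slab's two free side edges.

Run:
```python
from h import *
from workcell import optics
for n in("top","side"):
    c=optics.read_camera(n);K=c["mtx"];d=c["depth"];v,u=np.nonzero(d>0);z=d[v,u]
    X=(np.c_[(u-K[0,2])/K[0,0]*z,(v-K[1,2])/K[0,0]*z,z]-c["t"])@c["R"]
    Q=(X[:,:2]-P0)@B*1000; Z=X[:,2]*1000
    m=(abs(Z-53)<3.5)&(Q[:,0]>-15)&(Q[:,0]<100)&(Q[:,1]<-8)&(Q[:,1]>-135)
    xs=np.arange(0,95,6); hi=[];lo=[]
    for x in xs:
        q=Q[m&(abs(Q[:,0]-x)<3),1]; hi.append(q.max()); lo.append(q.min())
    ys=np.arange(-110,-25,6); bk=[Q[m&(abs(Q[:,1]-y)<3),0].min() for y in ys]
    f=[Q[(abs(Z-57)<30)&(Z>20)&(Q[:,0]>100)&(abs(Q[:,1]-y)<3),0].min() for y in ys]
    for nm,a,b in(("+y",xs,hi),("-y",xs,lo),("bark",ys,bk)):
        p=np.polyfit(a,b,1); print(n,nm,"tilt deg %.2f mean %.1f"%(np.degrees(np.arctan(p[0])),np.mean(b)))
    k=(Z>54.5)&(Z<62)&(Q[:,0]>95)&(Q[:,0]<125)&(Q[:,1]<55)&(Q[:,1]>-185)
    g=np.array([[y,Q[k&(abs(Q[:,1]-y)<5),0].max()] for y in range(-175,50,10)])
    p=np.polyfit(g[:,0],g[:,1],1); print("fence back tilt %.2f"%np.degrees(np.arctan(p[0])),g[:,1].mean())
```

```text
top +y tilt deg -0.48 mean -13.9
top -y tilt deg -1.05 mean -123.3
top bark tilt deg 1.07 mean -7.1
fence back tilt -0.19 114.99663323245078
side +y tilt deg -2.03 mean -13.6
side -y tilt deg -0.99 mean -124.8
side bark tilt deg 1.22 mean -6.6
fence back tilt -0.17 115.67571631461574
```

The edges put the slab about 1° short of flush, with the -y end about 2 mm off the fence and a gap of about 2 mm to the post. I'll press the bark with shut fingers at its -y end.

>>> carry_out(
  rows=[
    [1,[0,-47,28],[0,0,0]],
    [1,[0,-47,28],[0,0,0]],
    [1,[0,-47,28],[0,0,0]],
    [1,[0,-47,28],[0,0,0]],
    [1,[0,-47,28],[0,0,0]],
  ],
)

```text
time_s: 22.42
eef_pos: [0.5133, -0.1011, 0.1594]
ee_rot: [[0.0, 0.154, 0.988], [-0.0, 0.988, -0.154], [-1.0, -0.0, 0.0]]
force: [1.1, 0.3, -0.4]
width: 0.0
```

>>> carry_out(
  rows=[
    [1,[46,0,0],[0,0,0]],
    [1,[46,0,0],[0,0,0]],
    [1,[45,0,0],[0,0,0]],
    [1,[0,0,0],[0,0,0]],
    [1,[0,0,15],[0,0,0]],
  ],
)

```text
time_s: 23.05
eef_pos: [0.5286, -0.1008, 0.0236]
ee_rot: [[0.0, 0.152, 0.988], [-0.0, 0.988, -0.152], [-1.0, -0.0, 0.0]]
force: [1.2, -0.6, 0.1]
width: -0.0001
```

>>> carry_out(
  rows=[
    [1,[0,0,8],[0,0,0]],
    [1,[0,0,6],[0,0,0]],
    [1,[0,0,4],[0,0,0]],
    [1,[0,0,3],[0,0,0]],
    [1,[0,0,0],[0,0,0]],
  ],
)

```text
time_s: 23.68
eef_pos: [0.5412, -0.1015, 0.0228]
ee_rot: [[-0.016, 0.148, 0.989], [0.003, 0.989, -0.148], [-1.0, 0.0, -0.016]]
force: [-26.0, -1.4, 19.7]
width: -0.0001
```

```bash
python3 -c "
from h import *
rep('t',(50,-69,89))"
```

```text
t 23.68 slab [ 49.3 -68.8  90.2] cost 1248 n 5560 | tcp board [ -17.  -102.1] z 22.8 toolz ang 0.1 F [-25.5  -5.3] w -0.000
tcp in slab [-33.   66.4] post [69. 49.] j6 -103
```

Now it reads 90.2°, matching the fence line. I'll withdraw and check.

>>> carry_out(
  rows=[
    [1,[0,0,-12],[0,0,0]],
    [1,[0,0,-20],[0,0,0]],
    [1,[-50,0,-10],[0,0,0]],
    [1,[-60,0,-10],[0,0,0]],
    [1,[-30,0,-50],[0,0,0]],
  ],
)

```text
time_s: 24.4
eef_pos: [0.4521, -0.0891, 0.1669]
ee_rot: [[0.01, 0.149, 0.989], [-0.004, 0.989, -0.149], [-1.0, -0.003, 0.01]]
force: [-0.3, -0.2, 1.3]
width: 0.0003
```

>>> carry_out(
  rows=[
    [1,[0,55,-25],[0,0,0]],
    [1,[0,55,-25],[0,0,0]],
    [1,[0,55,0],[0,0,0]],
    [1,[0,55,0],[0,0,0]],
    [1,[0,20,0],[0,0,0]],
  ],
)

```text
time_s: 25.02
eef_pos: [0.4357, 0.1604, 0.1636]
ee_rot: [[0.004, 0.147, 0.989], [0.001, 0.989, -0.147], [-1.0, 0.002, 0.003]]
force: [0.3, -0.2, -0.1]
width: 0.0002
```

Run:
```python
from h import *
rep('u',(50,-69,90))
from workcell import optics
for n in("top",):
    c=optics.read_camera(n);K=c["mtx"];d=c["depth"];v,u=np.nonzero(d>0);z=d[v,u]
    X=(np.c_[(u-K[0,2])/K[0,0]*z,(v-K[1,2])/K[0,0]*z,z]-c["t"])@c["R"]
    Q=(X[:,:2]-P0)@B*1000; Z=X[:,2]*1000
    m=(abs(Z-53)<3.5)&(Q[:,0]>-15)&(Q[:,0]<100)&(Q[:,1]<-8)&(Q[:,1]>-135)
    xs=np.arange(0,95,6); ys=np.arange(-110,-25,6)
    hi=[Q[m&(abs(Q[:,0]-x)<3),1].max() for x in xs]; lo=[Q[m&(abs(Q[:,0]-x)<3),1].min() for x in xs]
    bk=[Q[m&(abs(Q[:,1]-y)<3),0].min() for y in ys]
    for nm,a,b in(("+y",xs,hi),("-y",xs,lo),("bark",ys,bk)):
        p=np.polyfit(a,b,1); print(nm,"tilt %.2f mean %.1f"%(np.degrees(np.arctan(p[0])),np.mean(b)))
    q=m&(Q[:,0]>5)&(Q[:,0]<90)&(Q[:,1]>-115)&(Q[:,1]<-22); A=np.c_[Q[q],np.ones(q.sum())]; print("top plane",np.linalg.lstsq(A,Z[q],rcond=None)[0])
im=cv2.imread('pics/u_top.png')[90:250,270:440]; im2=cv2.imread('pics/u_side.png')[180:370,170:450]
cv2.imwrite('pics/u2.png',np.hstack([cv2.resize(im,(400,376)),cv2.resize(im2,(400,376))]))
```

```text
t 25.02 slab [ 49.4 -68.5  89.8] cost 1155 n 7913 | tcp board [-160.5  141.1] z 163.6 toolz ang 0.2 F [ 0.3 -0.2] w 0.000
tcp in slab [208.1 210.5] post [68.4 49.6] j6 -75
+y tilt 0.50 mean -13.5
-y tilt -0.15 mean -122.7
bark tilt 0.33 mean -6.1
top plane [-9.41124864e-04  1.26598465e-03  5.26941210e+01]
```

View pics/u2.png

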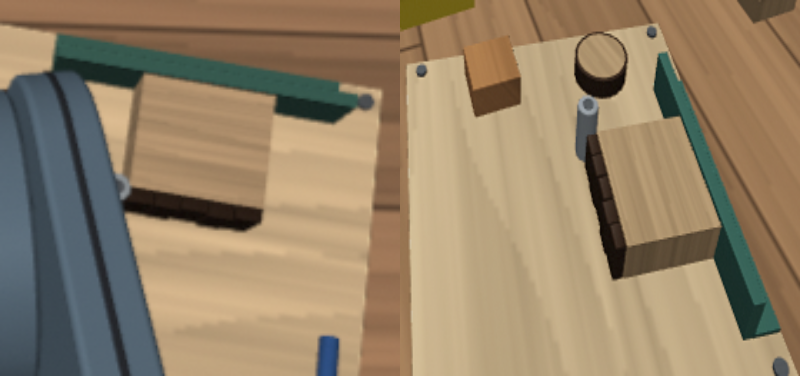

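Both views show the sawn edge tight along the fence, the bark facing away, and the post beside the bark end. Yaw is 89.8°, the centre is at about (49,-68.5) mm, the top is level, and the arm is clear. Handing in.

```bash
python3 -c "
from workcell import env
env.finish_job(); print(env.observe()['time_s'])"
```

```text
the job is handed in; nothing more can be done
the job is handed in; nothing more can be done
```

The slab is turned a quarter turn counter-clockwise and sits against the fence with its bark edge facing straight away from it. I handed the job in at about 25 s of the 48 s allowed.

**How it went:** I pushed alternately on the slab's side face, levering it round the post, and on its bark face. I then pressed it against the fence, let go and moved the arm clear.
- **Slip:** one bark push slipped round the corner and turned the slab back from about 62° to 46°. I redid that part.
- **Short of flush:** the first press left it about 1° short, so I pressed the far end of the bark once more.

**Last checks:**

| Check | Result |
|---|---|
| Turn | 89.8° from the fit, within about 0.5° from the edges |
| Slab centre (board frame) | about (49, -68.5) mm; fully home is (50, -67) |
| Gap to the post | about 1.5 mm by the measurement, so it may not quite touch |
| Gap to the fence | no visible gap; the position reads about 1 mm short, within the 2 mm calibration |
| Top of slab | level, so it is flat on the board |
| Peak wrist force seen | about 44 N (limit 120 N), read at the end of each call |
| Other objects | none seen to have moved |

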